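Brace the wax jar in the bench clamp and unscrew its cap

TASK

Wind the clamp's handwheel clockwise through one full turn by its red handle, so that the jaw grips the wax jar and braces it. Then unscrew the jar's tight black cap anticlockwise until the thread lets go, without the jar twisting or tipping in the clamp, lift the cap straight up, and finish holding it in the gripper, level, about 3 cm clear above the jar's mouth. Leave the tacker, the oak frame and the cork pads where they are.

Things in the scene. Friction and masses are not known exactly. Their poses are not given: they have to be found in the camera images.
- crank (a joint): Angle of the handwheel, rad; grows clockwise seen from above, starts at 0 to 0.5, hard stop at 7.0. Each rad moves the jaw 4 mm towards the jar. Turning it takes about 5 N at the handle, up to 10 N at the end. The drive is self-locking: it stays where it is left.
- crank_axis (a point): Point on the upright axis of the cast-iron handwheel, level with the middle of its handle, 83 above the bench. Wheel 120 across, 10 thick, top face 56 above the bench; only a 6 mm hub and the handle stand on it. Frame fixed to the clamp: +y points along the clamp from the wheel to the jar, whose axis is 150 to 165 away; the jaws are 55 high.
- handle (a point): Middle of the red upright handle on the handwheel: a round post 20 across, 50 tall (56 to 106 above the bench), 50 from the wheel's axis. It spins freely on its own pin, so a gripper may keep its heading while carrying it round. It stands on the side away from the jar at crank 0.
- jar_mouth (a point): Centre of the upper rim of the jar's neck, 90 above the jar's underside, itself 10 above the bench on the clamp's bed. z up along the jar's axis. Amber glass jar with a paper label, 64 across up to 58, shoulder narrowing up to 70, neck 44 across; it stands loosely between the clamp's cork-faced jaws (80 wide, 40 tall) with up to about 20 of play, and weighs about 0.4 kg.
- jar_side (a point): Point on the outside of the jar's wall, 32 from its axis and 30 above its underside; shows whether the jar turns.
- cap_center (a point): Centre of the round black cap with a yellow disc on top, 58 across, 26 tall; z up along its axis. Screwed on, its top is 116 and its lower edge 90 above the bench and this point is 3 above jar_mouth. The jar's shoulder below leaves room for fingertips down to 82 above the bench.
- jar: The jar itself (origin at the centre of its underside).
- cap: The cap's own frame, origin at the centre of its lower edge. Its three lugs sit under thread lands, pressed up by a sprung seal (22 N): some 0.2 to 0.5 N m to turn. It unscrews anticlockwise from above, rising 3 mm in the first 1.0 rad; the lugs are clear of the thread from 0.95 to 1.5 rad of turn, a stop blocks it soon after; then it lifts straight off. The white seal then stands 9 above the rim.
- jaw_pad: Sprung cork pad (10 N per mm) of the moving jaw. It holds the jar against the fixed jaw from about crank 5.4 on; one full turn from the start gives 30 to 50 N. Its origin rides with it but lies far from the pad, near the middle of the clamp's bed.
- frame_center (a point): Bystander: open square picture frame of oak, 160 x 160 x 18, lying on the cast-iron turntable; its middle.
- tacker_center (a point): Bystander: blue steel staple tacker, 150 long, 26 wide, 85 high; its middle.
- cork1_center (a point): Bystander: round cork bumper pad, 32 across, 10 thick; its middle.
- cork2_center (a point): Bystander: the other round cork bumper pad, 32 across, 10 thick; its middle.
There are look-alikes about, which are no part of the job. What is shaped like the jar but purple or turquoise is not meant.

How it is judged:
On the way, in this order (a step that is already met when the one before it is completed fails the run):
1. the handwheel has been wound a full turn and the jaw grips the jar (value of joint crank above 6.1 rad and contact force between jaw_pad and jar above 8 N), for 0.3 s.
2. the cap has come off its thread, in the gripper, while the jar is braced (z of cap_center in the frame of jar_mouth above 0.013 m and contact force between the fingers and cap above 1 N and contact force between jaw_pad and jar above 8 N), for 0.2 s.
At the end, for the whole second after the job is handed in: Handwheel at 6.1 rad or more, jaw pad pressing the upright jar with over 8 N; the gripper holds the cap still, touching no part of the jar, its lower edge 10 to 55 mm above the neck's rim, within 15 mm of the jar's axis and level within 0.2 rad (all of step 1 and contact force between the fingers and cap above 1 N and z of cap_center in the frame of jar_mouth between 0.023 and 0.068 m and horizontal distance between cap_center and jar_mouth below 0.015 m and angle between cap_center's own z axis and vertical below 0.2 rad and contact force between cap and jar below 0.05 N and linear speed of cap below 0.03 m/s and angle between jar_mouth's own z axis and vertical below 0.1 rad); the arm keeps its last pose, push and grip.
It fails at once if the jar twists, slides or is lifted in the clamp (a point on its wall moves over 22 mm, clamping included) (distance of jar_side from where it was at the start of the episode above 0.022 m).
It fails at once if the jar tips over 0.2 rad (angle between jar_mouth's own z axis and vertical above 0.2 rad).
It fails at once if a bystander (frame, tacker or cork pad) is moved more than 25 mm (distance of any of frame_center, tacker_center, cork1_center, cork2_center from where it was at the start of the episode above 0.025 m).
It also fails if it takes over 67 s, if anything falls off the work surface, if the arm or the gripper's body presses on something with over 40 N, if the wrist force passes 120 N, or if a joint passes its speed limit or range.

ROBOT

A 6-joint arm with a two-finger parallel gripper is mounted at the origin on the work surface. World frame = base frame: x ahead of the robot, y to its left, z up, the work surface at z = 0. Lengths are in m, angles in rad, forces in N, time in s.
With the tool pointing down it reaches from about 0.275 to 0.75 m from the base axis. Payload 10.2 kg.
Tool frame: the origin (TCP) lies between the finger pads; the fingertips stand 14 mm ahead of it and the grasp point (between the pads) lies 5 mm behind it; z points along the fingers, y is the line along which they close (so a half turn about z gives the same grasp; the last joint's range is limited). The gripper opens to 85 mm and grips with 20 to 120 N. Pads are 22 mm wide; open, the fingers measure 114 mm over their backs; the gripper's body (76 mm by 85 mm) begins 54 mm behind the grasp point. The pads swing forward as they close: fully open they stand 13 mm farther back than shut.
Start: joints at [1.033, 0.313, 1.498, -0, 1.331, -0.223], TCP at [0.163, 0.499, 0.21] pointing down, gripper open.
Joint ranges: [-2.94, 2.94], [-0.97, 2.17], [0.19, 2.56], [-1.23, 4.37], [0.02, 3.11], [-2.88, 2.88]. Speed limits (rad/s): [2.39, 2.39, 3.01, 3.14, 3.14, 3.14].

INTERFACE

Orientations are given as a rotation vector (axis times angle).
In Python, from bench import robot, optics gives the robot as it stands.
- The arm moves only by the tool apply_moves, never from a script. Its argument "moves" is a list of rows, each a list of 6 numbers: the shift along the tool's x, y, z in cm, then the turn, a rotation vector about the tool's x, y, z in rad. A call has 1 to 20 rows; each row shifts and turns the commanded pose from where the row before left it, along the tool's axes as they then stand; what a row does not reach is not made up. A row lasts 1/8 s, in which the tool goes at most 62.5 mm and 10.7 degrees, less where a joint would pass 70% of its speed; a pose out of reach is approached as far as the arm can. A call is refused whole if a number of a shift passes 6.25 or a number of a turn 0.188, either way. A call with a gripper value outside its range is refused whole. "jaw" is the gripper's target within -1 to 1 (fully open at 1, half-way at 0, shut at -1), set as the call begins (left out, the last holds). The fingers move at their own pace and stop on an object; the grip force is fixed at half the most. Time passes only in rows, so rows that do not move let the fingers close. It gives the time, the measured TCP pose, the force, the opening and the grip force at its end, in the units of the state.
- robot.observe(): the state, without advancing time (a new reading comes with each control period).
- optics.camera(name): name is "scene" or "side" or "wrist"; returns the picture (400x640x3 uint8, red, green, blue); there is no depth.
- optics.camera_info(name): a dict with "K" (3x3 intrinsics, pixels), "cam_to_world" (4x4, takes a point from camera to world coordinates). Camera axes: x right, y down, z forward; pixel columns grow to the right and rows downward; lengths in m; the calibration is good to about 2 mm. A picture is of the moment at which its call begins: read the wrist's pose just before it. camera_info takes no time and is no camera call; for the wrist camera it gives the pose at the moment of the call.
- robot.job_done(): hands the job in; it is judged then, once.
The state is a dict: "clock": time; "joint_positions": joint angles; "dq": joint speeds; "effort": joint torques, N m; "tcp_pos": TCP position; "orientation": TCP orientation; "wrist_force": force on the tool from outside, world axes, zero at the start; "torque": the same for the moment, N m; "finger_gap": finger opening in m; "finger_force": force on a finger pad.
Only numpy, scipy, OpenCV 4.12 (cv2) and the standard library are available. Lean on these libraries where they do the work, as an engineer would, in place of code of your own. Each camera call takes 0.05 s, during which the arm holds its last target. There are 200 camera calls.

## Working session

There is one attempt and no reset: what is moved stays moved. The work goes in short steps, Python scripts to look and compute and a tool call to move; the robot and the scene stay as the last step left them, time stands still between calls to the robot, and variables do not carry over. Pictures are saved under pics/ and viewed, at most 10 in all, crops included, and the job is handed in when it is done.

Besides the shell and the picture viewer there is one more tool, called as a command line: name --pt "numbers of a row" for each row, then --argument value for the rest. apply_moves: Moves the arm, as the interface text tells. Its arguments: {"type":"object","properties":{"moves":{"type":"array"},"jaw":{"type":"number"}},"required":["moves"]}

```bash
mkdir -p pics; python3 - <<'E'
from bench import robot, optics
import cv2,numpy as np
s=robot.observe();print(s)
ims=[]
for n in("scene","side"):
    im=optics.camera(n);cv2.imwrite(f"pics/{n}0.png",im[:,:,::-1]);i=optics.camera_info(n);print(n,np.round(i["K"],1).tolist(),np.round(i["cam_to_world"],3).tolist())
E
```

```text
{'clock': 0.0, 'joint_positions': array([ 1.03261407e+00,  3.13493182e-01,  1.49843856e+00, -2.96589751e-05,
        1.33097385e+00, -2.23387074e-01]), 'dq': array([ 0.00259232,  0.00091776,  0.00048568, -0.00049342, -0.00035053,
        0.0002121 ]), 'effort': array([-5.67791813e-04, -4.12270260e+01, -2.59735465e+01, -2.66902116e-04,
        4.31520893e-03,  2.01045862e-05]), 'tcp_pos': array([0.16241806, 0.49895227, 0.20991243]), 'orientation': array([-4.92356597e-01, -3.10230366e+00,  1.93116527e-03]), 'wrist_force': array([ 0.08029121, -0.54199302,  0.3750085 ]), 'torque': array([-0.03452138,  0.013705  ,  0.05383315]), 'finger_force': 0.0, 'finger_gap': 0.08531989413095432}
scene [[519.8, 0.0, 315.4], [0.0, 519.8, 199.9], [0.0, 0.0, 1.0]] [[-0.708, 0.551, -0.441, 1.087], [0.706, 0.541, -0.458, 0.63], [-0.014, -0.636, -0.772, 1.142], [0.0, 0.0, 0.0, 1.0]]
side [[486.8, 0.0, 316.7], [0.0, 486.8, 200.1], [0.0, 0.0, 1.0]] [[0.841, -0.355, 0.408, -0.115], [-0.54, -0.534, 0.65, -0.944], [-0.013, -0.767, -0.641, 1.049], [0.0, 0.0, 0.0, 1.0]]
```

View pics/scene0.png

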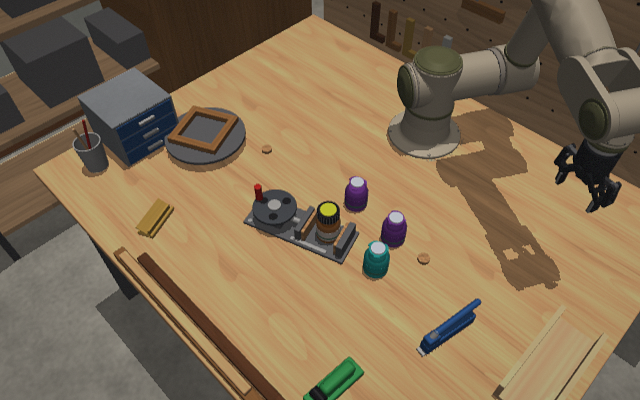

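View pics/side0.png

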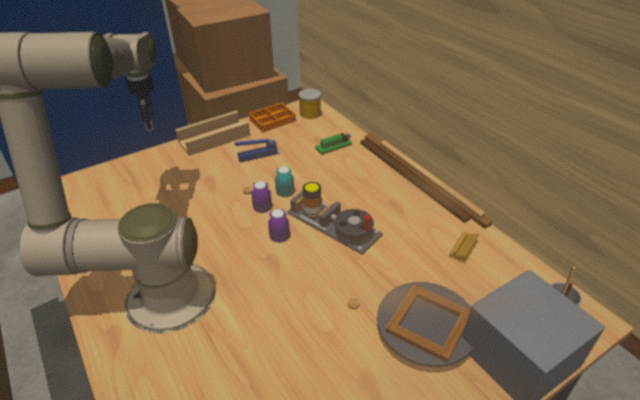

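The scene view shows the red handle at about (258,192), the wheel hub at (274,205) and the yellow cap disc at (327,209). Decoy jars stand beside the clamp at (356,193), (394,229) and (376,258). The side view shows the yellow disc at (312,188) and the handle at (367,221).

```bash
cat > h.py <<'E'
from bench import robot, optics
import cv2,numpy as np
from scipy.spatial.transform import Rotation as R
def ray(info,px):
    T=np.array(info["cam_to_world"]);d=T[:3,:3]@np.linalg.inv(info["K"])@[px[0],px[1],1.]
    return T[:3,3],d
def onplane(info,px,z):
    o,d=ray(info,px);return o+d*(z-o[2])/d[2]
def blobs(im,lo,hi,amin=20):
    h=cv2.cvtColor(im,cv2.COLOR_RGB2HSV);m=cv2.inRange(h,np.array(lo),np.array(hi))
    n,l,st,c=cv2.connectedComponentsWithStats(m)
    return [(np.round(c[i],1).tolist(),st[i].tolist()) for i in range(1,n) if st[i][4]>=amin]
def two(i1,p1,i2,p2):
    o1,d1=ray(i1,p1);o2,d2=ray(i2,p2)
    t=np.linalg.lstsq(np.c_[d1,-d2],o2-o1,rcond=None)[0]
    a,b=o1+t[0]*d1,o2+t[1]*d2;return (a+b)/2,np.linalg.norm(a-b)
def tool():
    s=robot.observe();return s,R.from_rotvec(s["orientation"])
E
python3 - <<'E'
from h import *
for n in("scene","side"):
    im=cv2.imread(f"pics/{n}0.png")[:,:,::-1].copy();i=optics.camera_info(n)
    print(n)
    for c,st in blobs(im,(26,170,90),(34,255,255),30): print("yel",c,st,onplane(i,c,.116).round(4))
    for lo,hi in(((0,190,60),(5,255,255)),((172,150,60),(180,255,255))):
        for c,st in blobs(im,lo,hi,15): print("red",c,st,onplane(i,c,.081).round(4))
    for c,st in blobs(im,(0,0,140),(180,40,255),30):
        print("wht",c,st,onplane(i,c,.062).round(4))
E
```

```text
scene
yel [327.9, 209.0] [320, 203, 17, 13, 177] [0.4998 0.0653 0.116 ]
red [257.8, 191.1] [254, 184, 9, 16, 69] [ 0.5677 -0.1311  0.081 ]
wht [356.9, 181.3] [351, 177, 13, 10, 102] [0.3425 0.0245 0.062 ]
wht [273.9, 204.0] [268, 200, 13, 9, 92] [ 0.5579 -0.0795  0.062 ]
wht [395.9, 217.0] [389, 212, 14, 11, 124] [0.3636 0.1809 0.062 ]
wht [87.7, 239.8] [84, 234, 11, 14, 42] [ 0.9697 -0.3313  0.062 ]
wht [312.3, 245.9] [298, 240, 28, 13, 79] [0.5809 0.0901 0.062 ]
wht [377.6, 247.4] [371, 241, 14, 13, 140] [0.4697 0.2095 0.062 ]
wht [101.0, 268.5] [94, 265, 15, 9, 55] [ 0.9902 -0.2304  0.062 ]
side
yel [311.3, 187.0] [305, 183, 14, 9, 103] [0.4983 0.0637 0.116 ]
wht [309.5, 93.5] [299, 89, 21, 10, 146] [0.8714 0.672  0.062 ]
wht [283.4, 169.6] [277, 166, 13, 8, 66] [0.5055 0.2561 0.062 ]
wht [259.6, 184.8] [254, 182, 12, 7, 65] [0.3984 0.2263 0.062 ]
wht [277.2, 213.3] [271, 210, 13, 8, 81] [0.3775 0.0702 0.062 ]
wht [310.2, 220.6] [301, 216, 18, 10, 32] [ 0.4442 -0.0139  0.062 ]
wht [353.7, 219.6] [349, 217, 10, 7, 55] [ 0.5558 -0.0825  0.062 ]
```

apply_moves --pt "0 0 0 0 0 0.18" --pt "0 0 0 0 0 0.18" --pt "0 0 0 0 0 0.18" --pt "0 0 0 0 0 0.18" --pt "0 0 0 0 0 0.18" --pt "0 0 0 0 0 0.18" --pt "0 0 0 0 0 0.176" --pt "-4.8 3.1 0 0 0 0" --pt "-4.8 3.1 0 0 0 0" --pt "-4.8 3.1 0 0 0 0" --pt "-4.8 3.1 0 0 0 0" --pt "-4.8 3.1 0 0 0 0" --pt "-4.8 3.1 0 0 0 0" --pt "-4.8 3.1 0 0 0 0" --pt "-4.8 3.1 0 0 0 0" --pt "-4.8 3.1 0 0 0 0" --pt "-4.8 3.1 0 0 0 0" --pt "-4.8 3.1 0 0 0 0" --pt "-4.8 3.1 0 0 0 0" --pt "0 0 0 0 0 0" --jaw 1

```text
clock: 2.6
tcp_pos: [0.5353, -0.0796, 0.2093]
orientation: [-2.225, -2.217, 0.001]
wrist_force: [-1.3, 0.5, 0.1]
finger_gap: 0.0852
finger_force: 0.0
```

```bash
cat > look.py <<'E'
import sys
from h import *
s,r=tool();i=optics.camera_info("wrist");im=optics.camera("wrist");cv2.imwrite(f"pics/{sys.argv[1]}.png",im[:,:,::-1])
print(s["clock"],s["tcp_pos"].round(4),r.as_matrix().round(3).tolist(),np.round(i["cam_to_world"],3).tolist())
for c,st in blobs(im,(26,150,70),(34,255,255),60): print("yel",c,st,onplane(i,c,.116).round(4))
for lo,hi in(((0,170,50),(6,255,255)),((172,150,50),(180,255,255))):
    for c,st in blobs(im,lo,hi,60): print("red",c,st,onplane(i,c,.106).round(4),onplane(i,c,.081).round(4))
for c,st in blobs(im,(0,0,130),(180,40,255),80): print("wht",c,st,onplane(i,c,.062).round(4))
E
python3 look.py w1
```

```text
2.6 [ 0.5353 -0.0796  0.2093] [[0.004, 1.0, -0.001], [1.0, -0.004, 0.0], [0.0, -0.001, -1.0]] [[1.0, -0.002, -0.003, 0.536], [-0.003, -0.95, -0.313, 0.002], [-0.003, 0.313, -0.95, 0.373], [0.0, 0.0, 0.0, 1.0]]
yel [276.6, 19.2] [253, 0, 51, 46, 1800] [0.4973 0.0658 0.116 ]
red [354.9, 233.9] [347, 227, 17, 15, 186] [ 0.5674 -0.1292  0.106 ] [ 0.5704 -0.1415  0.081 ]
wht [342.5, 42.1] [330, 8, 27, 72, 573] [0.5536 0.0592 0.062 ]
wht [267.8, 70.7] [259, 55, 18, 29, 186] [0.4777 0.0334 0.062 ]
```

View pics/w1.png

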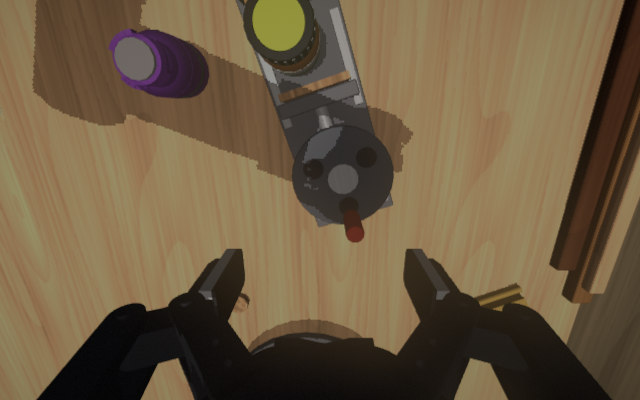

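The wrist view shows the red handle's top at (355,233), the hub at (343,178) and the cap disc at (278,19). The path to the handle is clear.

```bash
python3 - <<'E'
from h import *
i=optics.camera_info("wrist");print(onplane(i,(343.5,179),.062), onplane(i,(343,173),.056), onplane(i,(278,22),.116))
i=optics.camera_info("side");im=cv2.imread("pics/side0.png")[:,:,::-1].copy()
print(blobs(im,(0,120,50),(8,255,255),15))
E
```

```text
[ 0.55655506 -0.07931794  0.062     ] [ 0.55624194 -0.07369407  0.056     ] [0.49728081 0.06571352 0.116     ]
[([366.9, 221.1], [364, 214, 7, 17, 78])]
```

apply_moves --pt "-2.5 1.6 0 0 0 0" --pt "-2.5 1.6 0 0 0 0" --pt "0 0 3 0 0 0" --pt "0 0 3 0 0 0" --pt "0 0 0 0 0 0" --pt "0 0 0 0 0 0"

```text
clock: 3.4
tcp_pos: [0.567, -0.1263, 0.152]
orientation: [2.219, 2.221, 0.001]
wrist_force: [-0.7, -0.5, 0.1]
finger_gap: 0.0855
finger_force: 0.0
```

```bash
python3 look.py w2
```

```text
3.4 [ 0.567  -0.1263  0.152 ] [[-0.001, 1.0, 0.002], [1.0, 0.001, -0.001], [-0.001, 0.002, -1.0]] [[1.0, 0.001, 0.001, 0.566], [0.002, -0.949, -0.314, -0.045], [0.001, 0.314, -0.949, 0.315], [0.0, 0.0, 0.0, 1.0]]
red [325.2, 213.4] [315, 204, 22, 20, 341] [ 0.5678 -0.1296  0.106 ] [ 0.568  -0.1397  0.081 ]
wht [222.1, 17.2] [212, 0, 20, 46, 347] [0.4862 0.0192 0.062 ]
wht [325.2, 9.6] [318, 0, 17, 33, 137] [0.5676 0.0246 0.062 ]
wht [333.9, 46.0] [328, 34, 12, 20, 115] [ 0.5747 -0.001   0.062 ]
wht [287.7, 64.4] [283, 53, 11, 23, 89] [ 0.5366 -0.0147  0.062 ]
wht [317.8, 147.5] [302, 127, 30, 38, 741] [ 0.5612 -0.0832  0.062 ]
```

View pics/w2.png

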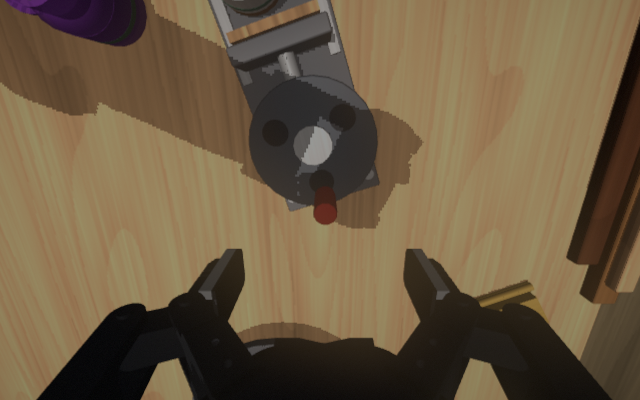

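The close wrist view confirms the handle top at (325,213) and the hub at (313,146). I'll go down around the handle and close.

apply_moves --pt "-0.4 0.1 2.4 0 0 0" --pt "0 0 2.4 0 0 0" --pt "0 0 2.4 0 0 0" --pt "0 0 0 0 0 0" --pt "0 0 0 0 0 0"

```text
clock: 4.08
tcp_pos: [0.5684, -0.131, 0.0802]
orientation: [2.22, 2.22, 0.001]
wrist_force: [0.4, 0.5, 0.5]
finger_gap: 0.0855
finger_force: 0.0
```

apply_moves --pt "0 0 0 0 0 0" --pt "0 0 0 0 0 0" --pt "0 0 0 0 0 0" --pt "0 0 0 0 0 0" --pt "0 0 0 0 0 0" --pt "0 0 0 0 0 0" --pt "0 0 0 0 0 0" --pt "0 0 0 0 0 0" --jaw -1

```text
clock: 5.08
tcp_pos: [0.5679, -0.1309, 0.0789]
orientation: [2.221, 2.221, 0.001]
wrist_force: [1.6, 0.4, 4.7]
finger_gap: 0.016
finger_force: 58.8
```

```bash
python3 - <<'E'
from h import *
s,r=tool();print(s["clock"],s["tcp_pos"].round(4),s["wrist_force"].round(1),s["finger_gap"],s["finger_force"])
c=np.array([.5565,-.081]);p=s["tcp_pos"][:2]-c;a=np.arctan2(p[1],p[0]);print(np.degrees(a),np.hypot(*p),"crank",np.radians(-68.3)-a)
# 36 rows of 10 deg cw: tool x = world y, tool y= world x
for n in range(38):
    b=a-np.radians(10)*(n); d=.05*np.array([np.cos(b-np.radians(10))-np.cos(b),np.sin(b-np.radians(10))-np.sin(b)])*100
    print(f"[{d[1]:.2f}, {d[0]:.2f}, 0, 0, 0, 0],",end=" ")
E
```

```text
5.075 [ 0.5679 -0.1309  0.0789] [1.6 0.4 4.7] 0.01602539840045037 58.787800669670105
-77.09756636644632 0.051181202731912415 crank 0.1535464992572022
[-0.12, -0.86, 0, 0, 0, 0], [0.03, -0.87, 0, 0, 0, 0], [0.18, -0.85, 0, 0, 0, 0], [0.33, -0.81, 0, 0, 0, 0], [0.46, -0.74, 0, 0, 0, 0], [0.58, -0.65, 0, 0, 0, 0], [0.69, -0.54, 0, 0, 0, 0], [0.77, -0.41, 0, 0, 0, 0], [0.83, -0.27, 0, 0, 0, 0], [0.86, -0.12, 0, 0, 0, 0], [0.87, 0.03, 0, 0, 0, 0], [0.85, 0.18, 0, 0, 0, 0], [0.81, 0.33, 0, 0, 0, 0], [0.74, 0.46, 0, 0, 0, 0], [0.65, 0.58, 0, 0, 0, 0], [0.54, 0.69, 0, 0, 0, 0], [0.41, 0.77, 0, 0, 0, 0], [0.27, 0.83, 0, 0, 0, 0], [0.12, 0.86, 0, 0, 0, 0], [-0.03, 0.87, 0, 0, 0, 0], [-0.18, 0.85, 0, 0, 0, 0], [-0.33, 0.81, 0, 0, 0, 0], [-0.46, 0.74, 0, 0, 0, 0], [-0.58, 0.65, 0, 0, 0, 0], [-0.69, 0.54, 0, 0, 0, 0], [-0.77, 0.41, 0, 0, 0, 0], [-0.83, 0.27, 0, 0, 0, 0], [-0.86, 0.12, 0, 0, 0, 0], [-0.87, -0.03, 0, 0, 0, 0], [-0.85, -0.18, 0, 0, 0, 0], [-0.81, -0.33, 0, 0, 0, 0], [-0.74, -0.46, 0, 0, 0, 0], [-0.65, -0.58, 0, 0, 0, 0], [-0.54, -0.69, 0, 0, 0, 0], [-0.41, -0.77, 0, 0, 0, 0], [-0.27, -0.83, 0, 0, 0, 0], [-0.12, -0.86, 0, 0, 0, 0], [0.03, -0.87, 0, 0, 0, 0],
```

apply_moves --pt "-0.12 -0.86 0 0 0 0" --pt "0.03 -0.87 0 0 0 0" --pt "0.18 -0.85 0 0 0 0" --pt "0.33 -0.81 0 0 0 0" --pt "0.46 -0.74 0 0 0 0" --pt "0.58 -0.65 0 0 0 0" --pt "0.69 -0.54 0 0 0 0" --pt "0.77 -0.41 0 0 0 0" --pt "0.83 -0.27 0 0 0 0" --pt "0.86 -0.12 0 0 0 0"

```text
clock: 6.32
tcp_pos: [0.507, -0.0857, 0.079]
orientation: [2.219, 2.219, -0.0]
wrist_force: [3.5, -6.2, 1.8]
finger_gap: 0.0164
finger_force: 58.9
```

apply_moves --pt "0.87 0.03 0 0 0 0" --pt "0.85 0.18 0 0 0 0" --pt "0.81 0.33 0 0 0 0" --pt "0.74 0.46 0 0 0 0" --pt "0.65 0.58 0 0 0 0" --pt "0.54 0.69 0 0 0 0" --pt "0.41 0.77 0 0 0 0" --pt "0.27 0.83 0 0 0 0" --pt "0.12 0.86 0 0 0 0" --pt "-0.03 0.87 0 0 0 0"

```text
clock: 7.58
tcp_pos: [0.5617, -0.0322, 0.0788]
orientation: [-2.22, -2.221, 0.002]
wrist_force: [-5.5, 0.9, 9.8]
finger_gap: 0.0159
finger_force: 59.6
```

```bash
python3 look.py w3|tail -n +2; python3 - <<'E'
from h import *
im=optics.camera("scene");i=optics.camera_info("scene");cv2.imwrite("pics/s3.png",im[:,:,::-1])
for c,st in blobs(im,(26,170,90),(34,255,255),30): print("yel",c,st,onplane(i,c,.116).round(4))
for c,st in blobs(im,(0,190,60),(5,255,255),5):print("red",c,st,onplane(i,c,.081))
E
```

```text
yel [169.1, 48.2] [119, 6, 105, 85, 6477] [0.4985 0.0703 0.116 ]
red [323.8, 242.2] [309, 210, 30, 60, 1405] [ 0.5615 -0.0227  0.106 ] [ 0.5614 -0.0359  0.081 ]
wht [314.4, 65.8] [296, 24, 39, 86, 1163] [0.5557 0.07   0.062 ]
wht [316.6, 297.6] [308, 290, 24, 13, 168] [ 0.5559 -0.0938  0.062 ]
yel [329.3, 210.2] [320, 203, 17, 13, 127] [0.5001 0.0705 0.116 ]
red [83.0, 122.0] [82, 120, 3, 5, 7] [ 0.75960458 -0.72141331  0.081     ]
red [84.5, 127.6] [84, 126, 2, 5, 8] [ 0.76902468 -0.69536294  0.081     ]
red [86.4, 136.1] [85, 132, 3, 10, 13] [ 0.78374995 -0.65762654  0.081     ]
red [88.7, 145.7] [88, 144, 2, 5, 6] [ 0.79953551 -0.61603677  0.081     ]
red [285.2, 212.2] [282, 203, 7, 16, 57] [ 0.564978  -0.0256496  0.081    ]
```

apply_moves --pt "-0.18 0.85 0 0 0 0" --pt "-0.33 0.81 0 0 0 0" --pt "-0.46 0.74 0 0 0 0" --pt "-0.58 0.65 0 0 0 0" --pt "-0.69 0.54 0 0 0 0" --pt "-0.77 0.41 0 0 0 0" --pt "-0.83 0.27 0 0 0 0" --pt "-0.86 0.12 0 0 0 0" --pt "-0.87 -0.03 0 0 0 0" --pt "-0.85 -0.18 0 0 0 0" --pt "-0.81 -0.33 0 0 0 0" --pt "-0.74 -0.46 0 0 0 0" --pt "-0.65 -0.58 0 0 0 0" --pt "-0.54 -0.69 0 0 0 0" --pt "-0.41 -0.77 0 0 0 0" --pt "-0.27 -0.83 0 0 0 0" --pt "-0.03 -0.2 0 0 0 0" --pt "0 0 0 0 0 0" --pt "0 0 0 0 0 0"

```text
clock: 10.05
tcp_pos: [0.5666, -0.1311, 0.079]
orientation: [2.22, 2.22, 0.003]
wrist_force: [4.7, 0.6, 3.9]
finger_gap: 0.0162
finger_force: 59.0
```

```bash
python3 - <<'E'
from h import *
s,r=tool();c=np.array([.5565,-.081]);p=s["tcp_pos"][:2]-c;a=np.arctan2(p[1],p[0]);print(np.degrees(a),np.hypot(*p),"crank",np.radians(-68.3)-a+2*np.pi)
im=optics.camera("scene");i=optics.camera_info("scene");cv2.imwrite("pics/s4.png",im[:,:,::-1])
for c,st in blobs(im,(26,170,90),(34,255,255),30): print("yel",c,st,onplane(i,c,.116).round(4))
for c,st in blobs(im,(0,190,60),(5,255,255),15):print("red",c,st,onplane(i,c,.081))
E
```

```text
-78.62922323868246 0.05115282325618649 crank 6.463464261868107
yel [330.2, 209.9] [322, 204, 17, 13, 177] [0.4978 0.0714 0.116 ]
red [85.7, 132.9] [82, 121, 8, 25, 35] [ 0.77822696 -0.67166495  0.081     ]
red [258.9, 192.3] [256, 184, 6, 16, 50] [ 0.5683675  -0.12581204  0.081     ]
```

Handwheel is at about 6.46 rad. I'll let go, rise, and move over the cap.

apply_moves --pt "0 0 0 0 0 0" --pt "0 0 0 0 0 0" --pt "0 0 0 0 0 0" --pt "0 0 0 0 0 0" --pt "0 0 0 0 0 0" --pt "0 0 -3 0 0 0" --pt "0 0 -4 0 0 0" --pt "0 0 -4 0 0 0" --pt "5 -1.7 0 0 0 0" --pt "5 -1.7 0 0 0 0" --pt "5 -1.7 0 0 0 0" --pt "5 -1.7 0 0 0 0" --pt "0 0 0 0 0 0" --pt "0 0 0 0 0 0" --jaw 1

```text
clock: 11.85
tcp_pos: [0.4978, 0.0686, 0.1886]
orientation: [2.221, 2.221, 0.0]
wrist_force: [-1.1, -0.5, -0.4]
finger_gap: 0.0855
finger_force: 0.0
```

```bash
python3 look.py w4
```

```text
11.85 [0.4978 0.0686 0.1886] [[-0.0, 1.0, 0.0], [1.0, 0.0, -0.0], [-0.0, 0.0, -1.0]] [[1.0, 0.001, -0.0, 0.497], [0.001, -0.95, -0.314, 0.15], [-0.001, 0.314, -0.95, 0.352], [0.0, 0.0, 0.0, 1.0]]
wht [309.8, 15.3] [288, 0, 44, 36, 1317] [0.4846 0.2251 0.062 ]
wht [186.1, 49.5] [165, 26, 43, 48, 1580] [0.3687 0.1973 0.062 ]
wht [190.0, 225.6] [173, 219, 35, 16, 386] [0.3455 0.0176 0.062 ]
wht [316.2, 234.8] [312, 229, 10, 13, 83] [0.4887 0.0063 0.062 ]
wht [352.3, 237.8] [347, 228, 11, 21, 94] [0.5303 0.0026 0.062 ]
wht [371.0, 297.8] [358, 287, 27, 22, 463] [ 0.5564 -0.0803  0.062 ]
```

View pics/w4.png

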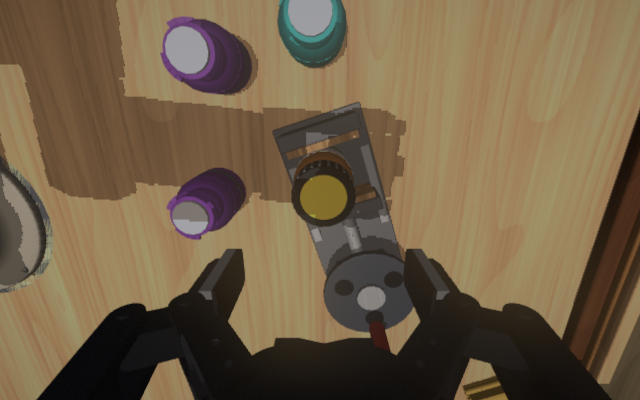

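The wrist view shows the cap's disc, now in the gripper's shadow, at about (323,197), with the jar upright between the jaws and the handle back on the far side.

```bash
python3 - <<'E'
from h import *
i=optics.camera_info("wrist");im=cv2.imread("pics/w4.png")[:,:,::-1].copy()
for c,st in blobs(im,(22,120,60),(36,255,255),300): print(c,st,onplane(i,c,.116).round(4), onplane(i,[st[0]+st[2]/2,st[1]+st[3]/2],.116).round(4))
E
```

```text
[323.1, 196.9] [300, 175, 47, 45, 1685] [0.4969 0.0701 0.116 ] [0.4973 0.0695 0.116 ]
```

apply_moves --pt "0.12 -0.08 3 0 0 0" --pt "0 0 3 0 0 0" --pt "0 0 1.5 0 0 0" --pt "0 0 1.4 0 0 0" --pt "0 0 0 0 0 0" --pt "0 0 0 0 0 0"

```text
clock: 12.65
tcp_pos: [0.4973, 0.07, 0.1002]
orientation: [2.221, 2.221, 0.001]
wrist_force: [-1.1, 0.7, -0.3]
finger_gap: 0.0851
finger_force: 0.0
```

apply_moves --pt "0 0 0 0 0 0" --pt "0 0 0 0 0 0" --pt "0 0 0 0 0 0" --pt "0 0 0 0 0 0" --pt "0 0 0 0 0 0" --pt "0 0 0 0 0 0" --jaw -1

```text
clock: 13.4
tcp_pos: [0.4968, 0.0701, 0.0995]
orientation: [-2.221, -2.221, 0.0]
wrist_force: [-0.4, 0.1, 0.2]
finger_gap: 0.0
finger_force: 0.0
```

```bash
python3 look.py w5; python3 - <<'E'
from h import *
s=robot.observe();print(s)
im=optics.camera("side");c=im[130:270,230:420];c=cv2.resize(c,None,fx=4,fy=4,interpolation=cv2.INTER_CUBIC)[:,:,::-1]
w=cv2.imread("pics/w5.png");w=cv2.resize(w,(640,400))
cv2.imwrite("pics/side5.png",c)
E
```

```text
13.4 [0.4968 0.0701 0.0995] [[-0.0, 1.0, -0.0], [1.0, 0.0, 0.0], [0.0, -0.0, -1.0]] [[1.0, 0.001, -0.001, 0.496], [0.001, -0.95, -0.313, 0.152], [-0.001, 0.313, -0.95, 0.263], [0.0, 0.0, 0.0, 1.0]]
wht [110.8, 27.0] [76, 0, 68, 61, 3401] [0.3615 0.1971 0.062 ]
wht [133.3, 269.9] [109, 249, 51, 43, 1666] [0.338  0.0195 0.062 ]
wht [403.0, 254.0] [398, 248, 11, 12, 88] [0.5609 0.0349 0.062 ]
{'clock': 13.45, 'joint_positions': array([-9.36837824e-02,  3.81996162e-01,  1.71383281e+00,  1.12115155e-05,
        1.04581789e+00, -9.37233100e-02]), 'dq': array([-0.00019682,  0.00163875, -0.00161636,  0.00065123,  0.00020975,
       -0.00239798]), 'effort': array([ 3.17519502e-03, -4.08148170e+01, -2.23733729e+01, -1.32618175e-04,
        7.22784607e-04, -9.70707129e-05]), 'tcp_pos': array([0.49674645, 0.07014121, 0.09947473]), 'orientation': array([-2.22136991e+00, -2.22144523e+00,  4.25796872e-05]), 'wrist_force': array([-0.15827472, -0.3619743 , -0.24575062]), 'torque': array([ 0.02116672, -0.0523106 ,  0.04680382]), 'finger_force': 0.0, 'finger_gap': 0.0005341548692836643}
```

View pics/side5.png

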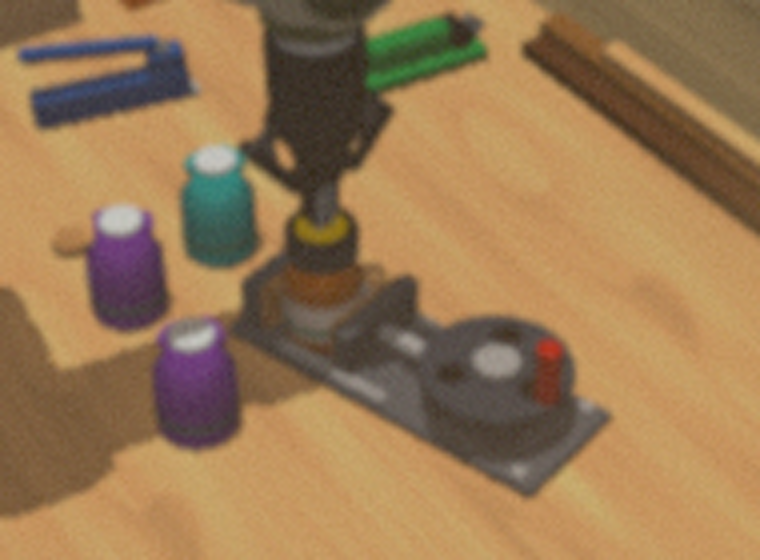

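View pics/w5.png

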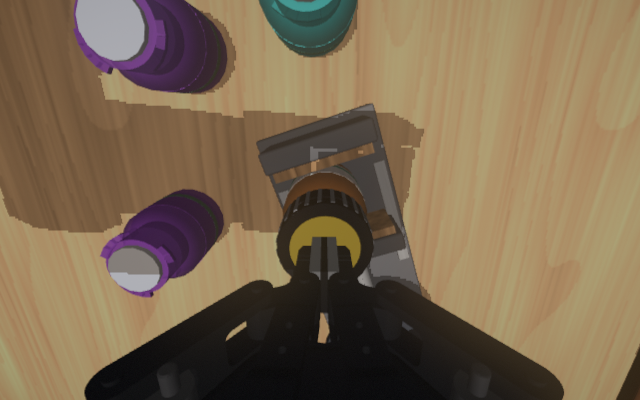

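The fingers closed on nothing (gap 0, no force), and both views show them drawn over the disc. The cap appears undisturbed. I'll check the heights numerically.

```bash
python3 - <<'E'
from h import *
i=optics.camera_info("wrist");print(np.round(i["K"],1).tolist())
T=np.linalg.inv(i["cam_to_world"]);t=robot.observe()["tcp_pos"]
def pr(p):
    q=np.array(i["K"])@(T@np.r_[p,1])[:3];return (q[:2]/q[2]).round(1)
for z in (.085,.0995,.104,.116,.13,.145): print(z,pr([t[0],t[1],z]),pr([t[0]+.024,t[1],z]),pr([t[0],t[1]-.011,z]),pr([t[0],t[1]+.011,z]))
im=cv2.imread("pics/w5.png")[:,:,::-1].copy()
for c,st in blobs(im,(22,120,60),(36,255,255),300): print(c,st)
for n,z in(("scene",.116),("side",.116)):
    j=optics.camera_info(n);im=optics.camera(n)
    for c,st in blobs(im,(24,130,60),(35,255,255),20): print(n,c,st,onplane(j,c,z).round(4))
E
```

```text
[[279.0, 0.0, 323.7], [0.0, 279.0, 195.1], [0.0, 0.0, 1.0]]
0.085 [324.3 226.2] [358.7 226.2] [324.2 240.4] [324.3 211.5]
0.0995 [324.3 235.6] [361.4 235.6] [324.2 250.6] [324.3 219.9]
0.104 [324.3 238.8] [362.3 238.8] [324.2 254.1] [324.3 222.8]
0.116 [324.3 248.1] [364.9 248.2] [324.3 264.4] [324.3 231.2]
0.13 [324.3 260.9] [368.5 260.9] [324.3 278.2] [324.3 242.7]
0.145 [324.3 277.2] [373.1 277.3] [324.3 295.9] [324.4 257.6]
[325.3, 235.7] [289, 216, 72, 52, 1780]
```

apply_moves --pt "0 0 0 0 0 0" --pt "0 0 0 0 0 0" --jaw -0.5

```text
clock: 13.85
tcp_pos: [0.4968, 0.0701, 0.0995]
orientation: [-2.221, -2.221, 0.0]
wrist_force: [-0.3, -0.3, -0.3]
finger_gap: 0.0215
finger_force: 0.0
```

apply_moves --pt "0 0 0 0 0 0" --pt "0 0 0 0 0 0" --jaw 0

```text
clock: 14.1
tcp_pos: [0.4968, 0.0701, 0.0995]
orientation: [-2.221, -2.221, -0.0]
wrist_force: [-0.2, 0.3, 0.2]
finger_gap: 0.0429
finger_force: 0.0
```

apply_moves --pt "0 0 0 0 0 0" --pt "0 0 0 0 0 0" --jaw 0.25

```text
clock: 14.35
tcp_pos: [0.4968, 0.0701, 0.0995]
orientation: [2.221, 2.221, 0.0]
wrist_force: [-0.6, -0.5, 0.7]
finger_gap: 0.0531
finger_force: 0.0
```

apply_moves --pt "0 0 0 0 0 0" --pt "0 0 0 0 0 0" --jaw 0.5

```text
clock: 14.6
tcp_pos: [0.4968, 0.0701, 0.0995]
orientation: [2.221, 2.221, 0.0]
wrist_force: [0.0, -0.5, 0.9]
finger_gap: 0.0642
finger_force: 0.0
```

apply_moves --pt "0 0 0 0 0 0" --pt "0 0 0 0 0 0" --pt "0 0 0 0 0 0" --jaw 1

```text
clock: 14.98
tcp_pos: [0.4967, 0.0701, 0.0995]
orientation: [-2.221, -2.221, 0.0]
wrist_force: [0.0, 0.5, 0.2]
finger_gap: 0.0855
finger_force: 0.0
```

No contact anywhere in the stroke. I'll raise 4 cm, shut in free space, and measure where the fingertips really appear.

apply_moves --pt "0 0 -2 0 0 0" --pt "0 0 -4 0 0 0" --pt "0 0 -4 0 0 0" --pt "0 0 0 0 0 0"

```text
clock: 15.48
tcp_pos: [0.498, 0.07, 0.2021]
orientation: [2.218, 2.218, 0.006]
wrist_force: [0.1, -0.1, -0.2]
finger_gap: 0.0858
finger_force: 0.0
```

apply_moves --pt "0 0 0 0 0 0" --pt "0 0 0 0 0 0" --pt "0 0 0 0 0 0" --pt "0 0 0 0 0 0" --pt "0 0 0 0 0 0" --jaw -1

```text
clock: 16.1
tcp_pos: [0.4967, 0.0701, 0.1994]
orientation: [-2.221, -2.221, 0.0]
wrist_force: [-0.4, 0.7, -0.3]
finger_gap: -0.0004
finger_force: 0.0
```

```bash
python3 look.py w6 | head -1; python3 - <<'E'
from h import *
s=robot.observe();print(s["finger_gap"],s["tcp_pos"])
w=cv2.imread("pics/w6.png");side=optics.camera("side");i=optics.camera_info("side")
T=np.linalg.inv(i["cam_to_world"]);t=s["tcp_pos"]
for z in(t[2]-.014,t[2]):
    q=np.array(i["K"])@(T@np.array([t[0],t[1],z,1]))[:3];print("side px",z,q[:2]/q[2])
sc=cv2.resize(side[130:230,260:360][:,:,::-1],(400,400),interpolation=cv2.INTER_NEAREST)
cv2.imwrite("pics/c6.png",np.hstack([w[100:300,220:420].repeat(2,0).repeat(2,1),sc]))
E
```

```text
16.1 [0.4967 0.0701 0.1994] [[-0.0, 1.0, -0.0], [1.0, 0.0, -0.0], [-0.0, -0.0, -1.0]] [[1.0, 0.001, -0.001, 0.497], [0.001, -0.95, -0.313, 0.152], [-0.001, 0.313, -0.95, 0.363], [0.0, 0.0, 0.0, 1.0]]
5.845067068930179e-05 [0.49674975 0.07008732 0.1994127 ]
side px 0.18541270480920952 [309.25978145 167.95628507]
side px 0.19941270480920953 [309.15275789 164.15864308]
```

View pics/c6.png

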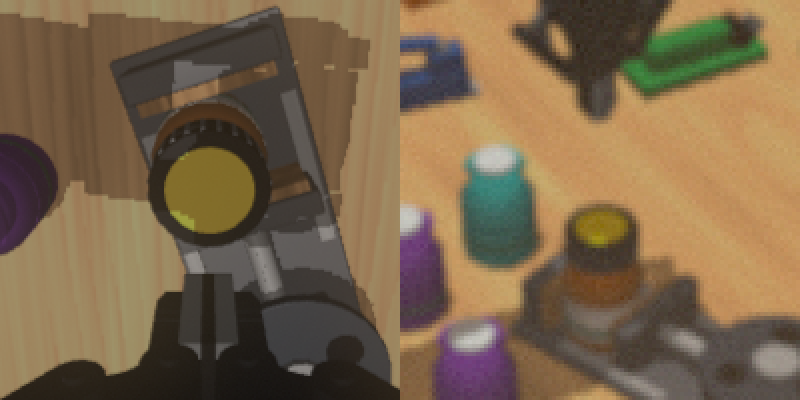

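The shut fingertips appear at the same pixel, about (323,236), in free air, so they were closed just above the disc. The side view agrees, with the tip at (309,159) where (309,168) was expected. The real fingertips therefore sit about 31–38 mm higher than the reported TCP implies, while sideways alignment is fine. I'll grip about 33 mm lower, with TCP z ≈ 0.066.

apply_moves --pt "0 0 2 0 0 0" --pt "0 0 2 0 0 0" --pt "0 0 0 0 0 0" --pt "0 0 0 0 0 0" --pt "0 0 0 0 0 0" --pt "0 0 3 0 0 0" --pt "0 0 2 0 0 0" --pt "0 0 1.5 0 0 0" --pt "0 0 1.5 0 0 0" --pt "0 0 1 0 0 0" --pt "0 0 0.3 0 0 0" --pt "0 0 0 0 0 0" --pt "0 0 0 0 0 0" --jaw 1

```text
clock: 17.82
tcp_pos: [0.4971, 0.0701, 0.067]
orientation: [2.221, 2.221, 0.001]
wrist_force: [-0.2, -0.6, 0.3]
finger_gap: 0.0852
finger_force: 0.0
```

```bash
python3 look.py w7 | head -1; python3 - <<'E'
from h import *
i=optics.camera_info("wrist");im=cv2.imread("pics/w7.png")[:,:,::-1].copy()
for c,st in blobs(im,(22,120,50),(36,255,255),300): print(c,st,onplane(i,[st[0]+st[2]/2,st[1]+st[3]/2],.116).round(4))
print(robot.observe()["wrist_force"])
E
```

```text
17.825 [0.4971 0.0701 0.067 ] [[0.0, 1.0, 0.001], [1.0, -0.0, -0.0], [-0.0, 0.001, -1.0]] [[1.0, 0.001, 0.0, 0.497], [0.001, -0.95, -0.314, 0.152], [-0.0, 0.314, -0.95, 0.23], [0.0, 0.0, 0.0, 1.0]]
[324.3, 281.0] [280, 243, 90, 77, 5300] [0.4973 0.0702 0.116 ]
[-0.16480328  0.57568172  0.90862947]
```

View pics/w7.png

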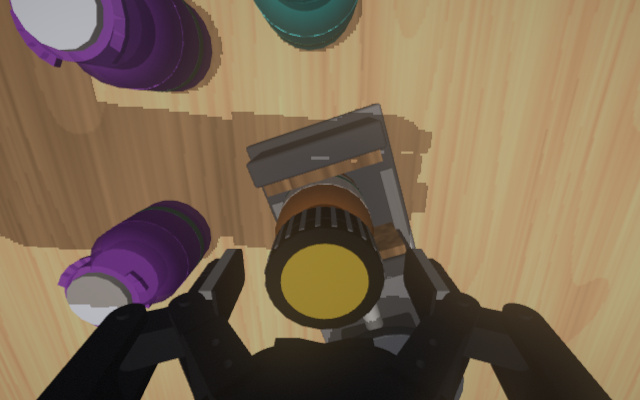

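The wrist view shows the cap at (324,281), centred between the open fingers at (240,250) and (408,250). Closing.

apply_moves --pt "0 0 0 0 0 0" --pt "0 0 0 0 0 0" --pt "0 0 0 0 0 0" --pt "0 0 0 0 0 0" --pt "0 0 0 0 0 0" --pt "0 0 0 0 0 0" --jaw -1

```text
clock: 18.62
tcp_pos: [0.4972, 0.0702, 0.0671]
orientation: [2.221, 2.221, 0.001]
wrist_force: [0.0, 1.9, 5.8]
finger_gap: 0.0562
finger_force: 62.5
```

apply_moves --pt "0 0 -0.03 0 0 -0.1" --pt "0 0 -0.03 0 0 -0.1" --pt "0 0 -0.03 0 0 -0.1" --pt "0 0 -0.03 0 0 -0.1" --pt "0 0 0 0 0 0"

```text
clock: 19.25
tcp_pos: [0.4972, 0.0699, 0.0682]
orientation: [1.735, 2.617, 0.0]
wrist_force: [-0.2, -1.7, 6.3]
finger_gap: 0.0562
finger_force: 62.6
```

```bash
python3 - <<'E'
from h import *
s,r=tool();print(s["torque"].round(2),s["wrist_force"].round(1),r.as_matrix().round(3).tolist())
im=optics.camera("scene");cv2.imwrite("pics/s8.png",im[:,:,::-1])
E
```

```text
[-0.16  0.04  0.23] [-0.2 -1.7  6.3] [[-0.389, 0.921, 0.001], [0.921, 0.389, -0.001], [-0.001, 0.001, -1.0]]
```

apply_moves --pt "0 0 -0.03 0 0 -0.1" --pt "0 0 -0.03 0 0 -0.1" --pt "0 0 -0.03 0 0 -0.1" --pt "0 0 -0.03 0 0 -0.1" --pt "0 0 -0.03 0 0 -0.1" --pt "0 0 -0.03 0 0 -0.1" --pt "0 0 0 0 0 -0.1" --pt "0 0 0 0 0 -0.1" --pt "0 0 0 0 0 -0.03" --pt "0 0 0 0 0 0" --pt "0 0 0 0 0 0"

```text
clock: 20.68
tcp_pos: [0.4977, 0.07, 0.0705]
orientation: [0.535, 3.093, 0.0]
wrist_force: [-0.7, -0.0, 9.5]
finger_gap: 0.0561
finger_force: 62.9
```

```bash
python3 - <<'E'
from h import *
s,r=tool();print(s["torque"].round(2),s["wrist_force"].round(1),r.as_matrix().round(3).tolist())
im=optics.camera("scene");j=optics.camera("wrist")
a=cv2.imread("pics/s8.png")
cv2.imwrite("pics/c9.png",np.hstack([cv2.resize(x[150:270,270:380],(400,436),interpolation=cv2.INTER_CUBIC) for x in(im[:,:,::-1],)]+[cv2.resize(j[100:400,180:480][:,:,::-1],(400,436))]))
E
```

```text
[-0.03  0.07  0.02] [-0.7 -0.   9.5] [[-0.942, 0.336, 0.003], [0.336, 0.942, -0.0], [-0.003, 0.001, -1.0]]
```

apply_moves --pt "0 0 -0.2 0 0 0" --pt "0 0 -0.2 0 0 0" --pt "0 0 -0.2 0 0 0" --pt "0 0 -0.2 0 0 0" --pt "0 0 0 0 0 0"

```text
clock: 21.4
tcp_pos: [0.4968, 0.0701, 0.0776]
orientation: [0.533, 3.096, -0.0]
wrist_force: [-0.4, -0.3, -0.5]
finger_gap: 0.0564
finger_force: 63.5
```

```bash
python3 - <<'E'
from h import *
s,r=tool();print(s["torque"].round(2),s["wrist_force"].round(1))
im=optics.camera("scene");j=optics.camera("wrist")
cv2.imwrite("pics/c10.png",np.hstack([cv2.resize(im[150:270,270:380][:,:,::-1],(400,436),interpolation=cv2.INTER_CUBIC),cv2.resize(j[100:400,180:480][:,:,::-1],(400,436))]))
E
```

```text
[0.01 0.   0.01] [-0.4 -0.3 -0.5]
```

The load has dropped to about the cap's own weight, so it is free. Lifting on.

apply_moves --pt "0 0 -0.5 0 0 0" --pt "0 0 -0.5 0 0 0" --pt "0 0 -0.5 0 0 0" --pt "0 0 -0.5 0 0 0" --pt "0 0 -0.5 0 0 0" --pt "0 0 -0.3 0 0 0" --pt "0 0 0 0 0 0" --pt "0 0 0 0 0 0" --pt "0 0 0 0 0 0" --pt "0 0 0 0 0 0"

```text
clock: 22.75
tcp_pos: [0.4967, 0.0701, 0.1054]
orientation: [-0.533, -3.096, 0.0]
wrist_force: [-0.2, -0.4, 0.2]
finger_gap: 0.0566
finger_force: 63.5
```

```bash
python3 - <<'E'
from h import *
s,r=tool();print(s["torque"].round(2),s["wrist_force"].round(1),s["dq"].round(4))
im=optics.camera("scene");j=optics.camera("side")
cv2.imwrite("pics/c11.png",np.hstack([cv2.resize(im[150:260,270:380][:,:,::-1],(400,400),interpolation=cv2.INTER_CUBIC),cv2.resize(j[140:240,260:360][:,:,::-1],(400,400),interpolation=cv2.INTER_CUBIC)]))
E
```

```text
[-0.02 -0.03 -0.03] [-0.2 -0.4  0.2] [-0.0022  0.0001 -0.0013 -0.      0.0009  0.0009]
```

View pics/c11.png

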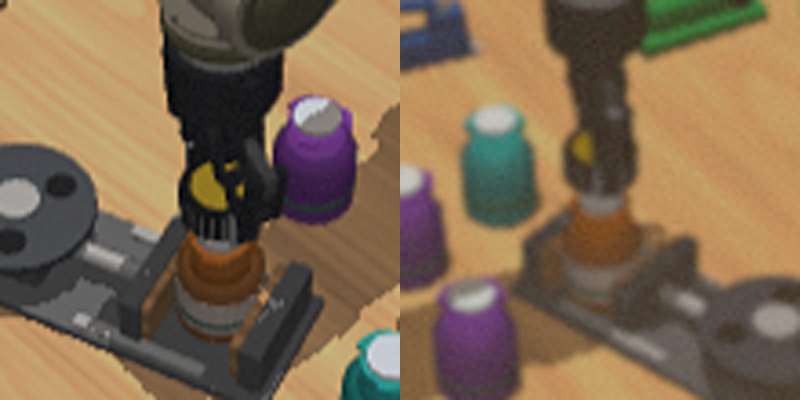

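The crops show the cap level in the gripper at about (220,190) left and (590,160) right. It is clear above the jar, which still stands upright in the clamp with its white seal exposed.

```bash
python3 -c "
from bench import robot
print(robot.job_done())"
```

```text
the job is handed in; nothing more can be done
None
```

I wound the handwheel one full turn to about 6.46 rad, unscrewed the cap 1.23 rad and lifted it about 38 mm, and handed the job in at 22.8 s with the cap held level over the braced jar; no verdict came back, and clamp force and jar movement were judged only from crank angle and pictures.

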